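Prop the test case open and load its battery pack

TASK

The grey lid of the black test case is floating half open. Push it up gently past the balance point of its stay, feeling for the moment when the stay takes over and snaps it open, and stop pushing there: do not strain the lid against its stop. Then, with the lid standing open by itself, take the blue battery pack with the yellow cap and lower it gently, upright and without dropping it, fully home into the bay in the case's orange deck, leaving everything else on the bench alone.

Things in the scene. Friction and masses are not known exactly. Their poses are not given: they have to be found in the camera images.
- case: Fixed black open case, 180 x 180 mm, 110 mm high, walls 6 mm; origin under its centre on the table, x axis towards the hinged rear, z up. Its orange deck is 46 mm above the table, with a bay in it; a green board lies at its rear (up to 64 mm high, from x = +48 mm). A steel stay housing stands outside it: x +50 to +160, y +95 to +129, up to 115 mm high.
- hinge (a point): Point on the lid's hinge line, at the middle of the case's rear rim, 110 mm above the table; the hinge line runs along the case's y axis, in the plane of the lid's underside.
- lid_edge (a point): Middle of the lid's free edge, on its underside, 190 mm from the hinge line; turns with the lid. The lid is a flat grey plate 190 x 186 mm, 8 mm thick, about 0.45 kg. Pushed at this edge it resists with up to about 2 N, and with about 4 to 8 N as it rides onto the stay; more than 16 N strains the hinge.
- lid (a joint): Lid angle, rad: 0 closed (edge towards the robot), 1.57 upright. It settles within 2 s, floating at 0.5 to 0.95. The balance point, hidden, lies anywhere from 1.17 to 1.63: from 0.2 rad before it the stay resists; short of it the lid springs back; past it the push dies away and the stay snaps the lid on to a stop nearly 0.1 rad further (1.25 to 1.7), where it stays. Past the stop it is stiff: 15 N within a few mm.
- bay (a point): Centre of the floor of the bay, axes as the case's. The bay is 54 mm (along the case's x) by 38 mm (along y), 32 mm deep with a chamfered mouth; its floor is 14 mm above the table and its mouth flush with the orange deck.
- pack_center (a point): Centre of the loose blue battery pack with a yellow cap: 50 mm (its x) by 34 mm (its y) by 70 mm high, about 0.25 kg, standing upright, z up, this point 35 mm above its underside. Home in the bay, its long side lies along the case's x (either way round) and this point is 35 mm above the bay's floor. It may start left or right of the case.
- relay: Bystander: black box with a red cap, 50 x 34 x 70 mm, the pack's size; origin under its centre. Not to be moved.
- driver: Bystander: screwdriver lying on the table; not to be moved.
- screws: Bystander: small jar, 56 mm across, 70 mm high; not to be moved.
- mug: Bystander: white mug, 80 mm across, 90 mm high; not to be moved.
- collar: Bystander: orange ring, 110 mm across, 22 mm high; not to be moved.
- meter: Bystander: yellow hand meter, 140 x 75 x 32 mm; not to be moved.
- drive: Bystander: aluminium block, 100 x 70 x 25 mm; not to be moved.
- pack: The same blue pack; origin under its centre, axes as described.

How it is judged:
By the outcome, as a careful person would: the job done as asked, in the order asked, and still so for the second after the job is handed in, with the robot touching nothing.
It also fails if it takes over 72 s, if anything falls off the work surface, if the arm or the gripper's body presses on something with over 40 N, if the wrist force passes 120 N, or if a joint passes its speed limit or range.

ROBOT

A 6-joint arm with a two-finger parallel gripper is mounted at the origin on the work surface. World frame = base frame: x ahead of the robot, y to its left, z up, the work surface at z = 0. Lengths are in m, angles in rad, forces in N, time in s.
With the tool pointing down it reaches from about 0.275 to 0.825 m from the base axis. Payload 4.9 kg.
Tool frame: the origin (TCP) lies between the finger pads; the fingertips stand 14 mm ahead of it and the grasp point (between the pads) lies 5 mm behind it; z points along the fingers, y is the direction in which the jaws open and shut (so a half turn about z gives the same grasp; the last joint's range is limited). The gripper opens to 85 mm and grips with 20 to 120 N. Pads are 22 mm wide; open, the fingers measure 114 mm over their backs; the gripper's body (76 mm by 85 mm) begins 54 mm behind the grasp point. The pads swing forward as they close: fully open they stand 13 mm farther back than shut.
Start: joints at [0.981, 0.326, -0.193, 1.052, 0, 1.437], TCP at [0.242, 0.494, 0.245] pointing down, gripper open.
Joint ranges: [-2.65, 2.65], [-0.97, 1.79], [-1.3, 1.35], [-1.93, 2.1], [-1.47, 1.37], [-3.14, 3.14]. Speed limits (rad/s): [2.57, 2.57, 3.14, 3.14, 3.14, 3.14].

INTERFACE

Orientations are given as a unit quaternion [x, y, z, w].
In Python, from bench import manip gives the robot as it stands. The module is installed in compiled form; this text tells all that it offers.
- The arm moves only by the tool carry_out, never from a script. Its argument "series" is a list of rows, each a list of 6 numbers: the shift along the tool's x, y, z as a fraction of full scale, then the turn, a rotation vector about the tool's x, y, z as a fraction of full scale. A call has 1 to 10 rows; each row is the pose to reach, as a shift and turn from the pose commanded when the call began, along the tool's axes at that moment, turning the shorter way round; what a row does not reach only later rows make up. Full scale, the value 1, is 0.5 m for a shift and 180 degrees for a turn. A row lasts 1/10 s, in which the tool goes at most 50 mm and 8.59 degrees, less where a joint would pass 70% of its speed; a pose out of reach is approached as far as the arm can. A call with a number of a shift or a turn outside -1 to 1 is refused whole. A call with a gripper value outside its range is refused whole. "fingers" is the opening, from 0 (shut) to 1 (fully open), set as the call begins (left out, the last holds). The fingers move at their own pace and stop on an object; "newtons" is the grip in N (left out, the last holds). Time passes only in rows, so rows that repeat a pose let the fingers close. It gives the time, the measured TCP pose, the force and the opening at its end, in the units of the state.
- manip.sense(): the state, without advancing time (a new reading comes with each control period).
- manip.camera(name): name is "scene" or "side" or "wrist"; returns the picture (420x560x3 uint8, red, green, blue); there is no depth.
- manip.camera_info(name): a dict with "fx", "fy", "cx", "cy" (pixels), "R" (3x3) and "t" (3): a world point X has camera coordinates R X + t. Camera axes: x right, y down, z forward; pixel columns grow to the right and rows downward; lengths in m; the calibration is good to about 2 mm. A picture is of the moment at which its call begins: read the wrist's pose just before it. camera_info takes no time and is no camera call; for the wrist camera it gives the pose at the moment of the call.
- manip.sign_off(): hands the job in, once; it reports no verdict.
The state is a dict: "t": time; "q": joint angles; "qd": joint speeds; "joint_torque": joint torques, N m; "tcp_pos": TCP position; "tcp_rot": TCP orientation; "ft_force": force on the tool from outside, world axes, zero at the start; "moment": the same for the moment, N m; "opening": finger opening in m.
Only numpy, scipy, OpenCV 4.12 (cv2) and the standard library are available. Lean on these libraries where they do the work, as an engineer would, in place of code of your own. Each camera call takes 0.05 s, during which the arm holds its last target.

## Working session

There is one attempt and no reset: what is moved stays moved. The work goes in short steps, Python scripts to look and compute and a tool call to move; the robot and the scene stay as the last step left them, time stands still between calls to the robot, and variables do not carry over. Pictures are saved under pics/ and viewed, and the job is handed in when it is done.

Besides the shell and the picture viewer there is one more tool, called after "Emit:" by a JSON object that holds its "method" and its "body", one argument or row to a line. carry_out: Moves the arm, as the interface text tells. Its arguments: {"type":"object","properties":{"series":{"type":"array","items":{"type":"array","items":{"type":"number","minimum":-1,"maximum":1}}},"fingers":{"type":"number"},"newtons":{"type":"number"}},"required":["series"]}

```bash
mkdir -p pics; python3 - <<'E'
from bench import manip
import cv2
s=manip.sense();print(s)
for n in("scene","side","wrist"):
    i=manip.camera_info(n);print(n,i)
    cv2.imwrite(f"pics/{n}0.png",manip.camera(n)[:,:,::-1])
E
```

```text
{'t': 0.0, 'q': array([ 9.80814770e-01,  3.26946417e-01, -1.93589734e-01,  1.05197831e+00,
       -1.30096246e-05,  1.43659482e+00]), 'qd': array([-0.0007598 , -0.00121737,  0.00024234, -0.00139993,  0.00067422,
        0.00035835]), 'joint_torque': array([-1.14819490e-03, -4.43403161e+01,  2.62438542e+01,  1.55880419e-02,
       -2.03302038e-04, -3.98797198e-06]), 'tcp_pos': array([0.2417732 , 0.49339449, 0.2444982 ]), 'tcp_rot': array([ 2.25922519e-01,  9.74144896e-01, -8.05665573e-04, -2.98224311e-04]), 'ft_force': array([ 0.29951883, -0.55082523,  0.23763941]), 'moment': array([4.18077031e-02, 3.99606722e-02, 6.25874245e-05]), 'opening': 0.08542701767119693}
scene {'fx': 486.45282107383207, 'fy': 486.45282107383207, 'cx': 278.19759864858696, 'cy': 198.16200024998807, 'R': array([[-0.74649336,  0.66518785,  0.01651623],
       [ 0.48282534,  0.55858659, -0.67443363],
       [-0.4578508 , -0.49548577, -0.73815073]]), 't': array([ 0.36766474, -0.17822222,  1.67800353])}
side {'fx': 396.91337274757353, 'fy': 396.91337274757353, 'cx': 274.4188664699455, 'cy': 207.96664465843426, 'R': array([[ 9.18341787e-01, -3.95787873e-01, -5.66825416e-04],
       [-2.72822084e-01, -6.31986929e-01, -7.25369307e-01],
       [ 2.86734149e-01,  6.66291589e-01, -6.88359678e-01]]), 't': array([-0.46446171,  0.20608287,  1.23101819])}
wrist {'fx': 305.55237518965777, 'fy': 305.55237518965777, 'cx': 276.41644140755085, 'cy': 206.10666062056475, 'R': array([[ 4.39602111e-01,  8.98192388e-01, -6.46571150e-04],
       [ 8.52668873e-01, -4.17095062e-01,  3.14622792e-01],
       [ 2.82322116e-01, -1.38860155e-01, -9.49216561e-01]]), 't': array([-0.5495008 , -0.04046998,  0.37927524])}
```

View pics/scene0.png

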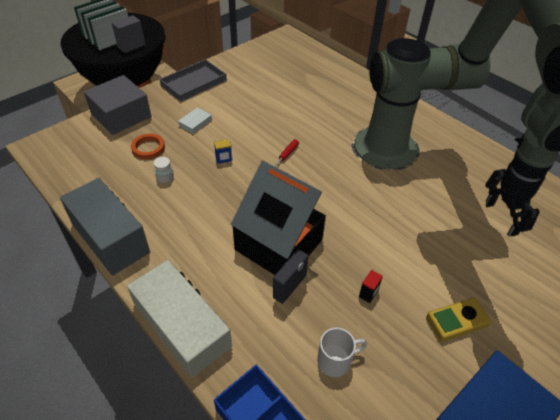

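View pics/side0.png

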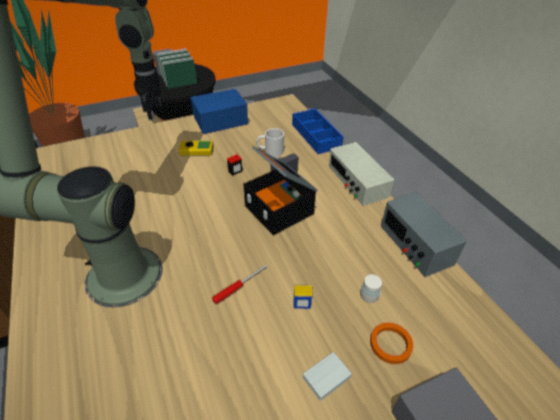

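View pics/wrist0.png

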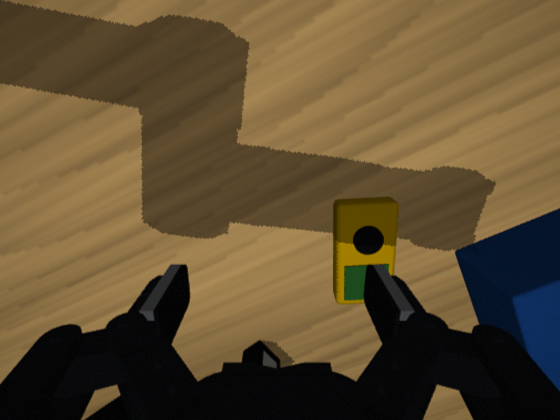

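The scene view shows the case at about (280,235), with the half-open lid at (277,205). The pack with the yellow cap is at (223,152), which is (303,297) in the side view, and the relay is at (371,286). I'll enlarge these areas to measure.

```bash
python3 - <<'E'
import cv2
a=cv2.imread("pics/scene0.png");b=cv2.imread("pics/side0.png")
cv2.imwrite("pics/sc.png",cv2.resize(a[130:310,200:400],None,fx=4,fy=3.3333,interpolation=cv2.INTER_CUBIC))
cv2.imwrite("pics/sd.png",cv2.resize(b[130:320,200:400],None,fx=4,fy=3.1579,interpolation=cv2.INTER_CUBIC))
E
```

```text
(no output)
```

View pics/sc.png

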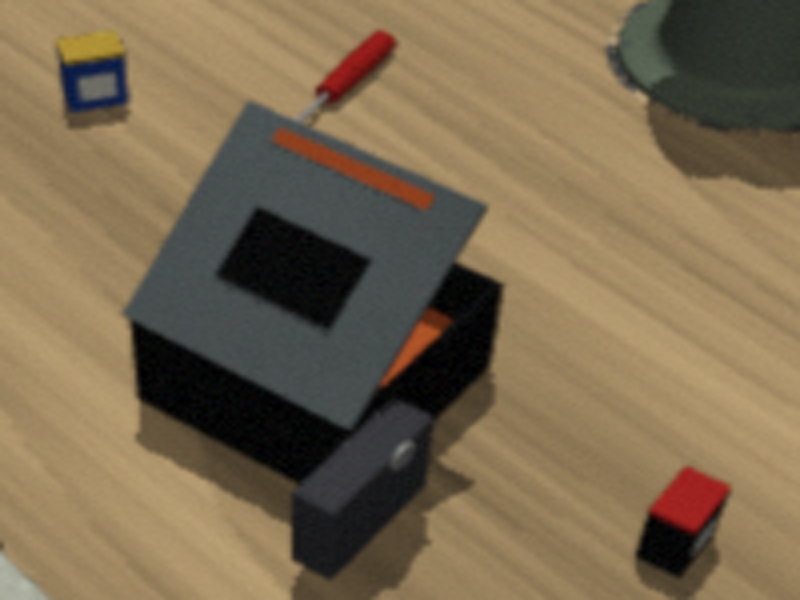

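View pics/sd.png

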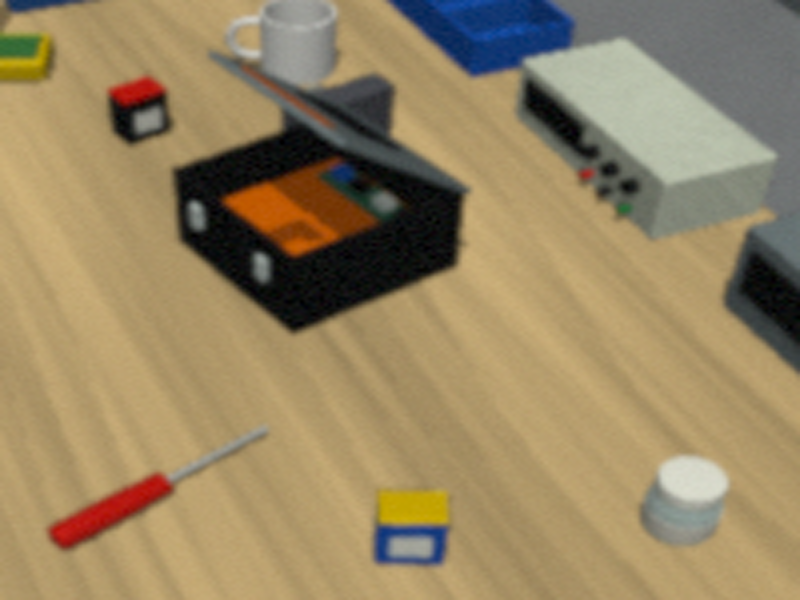

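```bash
cat > h.py <<'E'
from bench import manip
import numpy as np, cv2
def ray(n,uv,info=None):
    i=info or manip.camera_info(n);R=i["R"];t=i["t"]
    d=R.T@np.array([(uv[0]-i["cx"])/i["fx"],(uv[1]-i["cy"])/i["fy"],1]);return -R.T@t,d
def onz(n,uv,z,info=None):
    o,d=ray(n,uv,info);return o+d*(z-o[2])/d[2]
def proj(n,X,info=None):
    i=info or manip.camera_info(n);c=i["R"]@np.array(X)+i["t"];return np.array([i["fx"]*c[0]/c[2]+i["cx"],i["fy"]*c[1]/c[2]+i["cy"]])
def tri(n1,u1,n2,u2):
    o1,d1=ray(n1,u1);o2,d2=ray(n2,u2)
    A=np.stack([d1,-d2],1);s=np.linalg.lstsq(A,o2-o1,rcond=None)[0]
    p,q=o1+s[0]*d1,o2+s[1]*d2;return (p+q)/2,np.linalg.norm(p-q)
E
python3 - <<'E'
from h import *
np.set_printoptions(precision=4,suppress=True)
S=lambda u,v:(200+u/4,130+v/3.3333)
D=lambda u,v:(200+u/4,130+v/3.1579)
print("FL side",onz("side",D(174,172),.11),"FL scene",onz("scene",S(501,285),.11))
print("FR side",onz("side",D(294,257),.11),"bot",onz("side",D(294,330),0))
print("hinge corners scene z.11-.118",onz("scene",S(130,315),.115),onz("scene",S(350,430),.115))
print("rear bottom L?",onz("scene",S(140,400),0))
for n in("side","scene"):
    im=cv2.imread(f"pics/{n}0.png");h=cv2.cvtColor(im,cv2.COLOR_BGR2HSV)
    m=cv2.inRange(h,(22,140,90),(34,255,255));
    k,l,st,ce=cv2.connectedComponentsWithStats(m)
    for j in range(1,k):
        if st[j,4]>60:
            r=cv2.minAreaRect(np.argwhere(l==j)[:,::-1].astype(np.float32));bx=cv2.boxPoints(r)
            print(n,st[j],ce[j],onz(n,ce[j],.07),[onz(n,b,.07)[:2] for b in bx])
# lid free corners triangulate
print(tri("scene",S(250,102),"side",D(345,150)),tri("scene",S(486,207),"side",D(210,52)))
E
```

```text
FL side [0.4476 0.1353 0.11  ] FL scene [0.4529 0.1445 0.11  ]
FR side [ 0.4901 -0.0291  0.11  ] bot [ 0.4901 -0.0285  0.    ]
hinge corners scene z.11-.118 [0.6642 0.0083 0.115 ] [0.6293 0.1855 0.115 ]
rear bottom L? [0.6626 0.0079 0.    ]
side [178 140  35  16 404] [194.2624 148.8366] [0.3564 0.4683 0.07  ] [array([0.3111, 0.5566]), array([0.4403, 0.5008]), array([0.4098, 0.3996]), array([0.2865, 0.4529])]
side [294 285  19  11 201] [302.7313 290.0249] [ 0.4568 -0.313   0.07  ] [array([ 0.4417, -0.2881]), array([ 0.4882, -0.3082]), array([ 0.473 , -0.3378]), array([ 0.4274, -0.3181])]
scene [214 139  17  10 115] [221.9913 143.6   ] [ 0.4609 -0.3098  0.07  ] [array([ 0.4741, -0.3365]), array([ 0.4285, -0.3141]), array([ 0.4475, -0.2833]), array([ 0.4923, -0.3056])]
scene [428 299  62  40 888] [460.6971 318.9797] [0.4126 0.5622 0.07  ] [array([0.4579, 0.4987]), array([0.318, 0.556]), array([0.3716, 0.6173]), array([0.5037, 0.5608])]
(array([ 0.5303, -0.0284,  0.2371]), np.float64(0.004305028014509834)) (array([0.4947, 0.1565, 0.2416]), np.float64(0.00019887080516337006))
```

```bash
cat >> h.py <<'E'
from scipy.spatial.transform import Rotation as Ro
def rel(pos,yawy=None,tilt=None,s=None):
    """shift/turn fractions to world pos; yawy = angle deg of tool y in world with tool down"""
    s=s or manip.sense();R=Ro.from_quat(s["tcp_rot"])
    d=R.inv().apply(np.array(pos)-s["tcp_pos"])/.5
    r=np.zeros(3)
    if yawy is not None:
        a=np.radians(yawy);y=np.array([np.cos(a),np.sin(a),0]);z=np.array([0,0,-1.]);x=np.cross(y,z)
        r=(R.inv()*Ro.from_matrix(np.stack([x,y,z],1))).as_rotvec()/np.pi
    return np.round(np.r_[d,r],4)
E
python3 - <<'E'
from h import *
print(rel([.42,.047,.26],102))
E
```

```text
[-7.130e-01 -6.450e-01 -2.990e-02 -4.000e-04 -2.000e-04 -2.118e-01]
```

Emit:
{"method": "carry_out", "body": {
  "series": [
    [-0.1, -0.09, -0.03, 0, 0, -0.04],
    [-0.2, -0.18, -0.03, 0, 0, -0.08],
    [-0.29, -0.26, -0.03, 0, 0, -0.12],
    [-0.38, -0.34, -0.03, 0, 0, -0.16],
    [-0.47, -0.42, -0.03, 0, 0, -0.21],
    [-0.55, -0.5, -0.03, 0, 0, -0.212],
    [-0.63, -0.57, -0.03, 0, 0, -0.212],
    [-0.69, -0.62, -0.03, 0, 0, -0.212],
    [-0.713, -0.645, -0.03, 0, 0, -0.212],
    [-0.713, -0.645, -0.03, 0, 0, -0.212]
  ],
  "fingers": 0,
  "newtons": 20
}}

```text
t: 1.15
tcp_pos: [0.4206, 0.0451, 0.2604]
tcp_rot: [-0.104, 0.995, -0.0, 0.0]
ft_force: [1.6, 0.9, 0.1]
opening: -0.0002
```

```bash
python3 - <<'E'
from h import *
s=manip.sense();print(s["t"],s["tcp_pos"],s["opening"],s["ft_force"])
i=manip.camera_info("wrist");print(-i["R"].T@i["t"])
for n in("scene","side","wrist"):
    im=manip.camera(n)[:,:,::-1]
    cv2.imwrite(f"pics/{n}1.png",im)
a=cv2.imread("pics/side1.png");
cv2.imwrite("pics/sd1.png",cv2.resize(a[90:240,220:360],None,fx=4,fy=4,interpolation=cv2.INTER_CUBIC))
E
```

```text
1.15 [0.4206056  0.04511222 0.2603544 ] -0.00018639446558863014 [1.61865023 0.93395327 0.12374492]
[0.3411253  0.02843558 0.38810513]
```

View pics/wrist1.png

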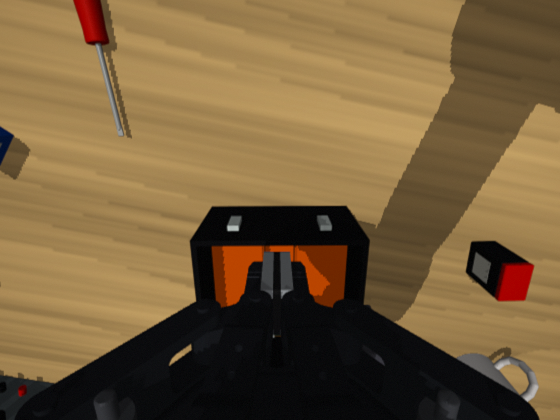

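View pics/sd1.png

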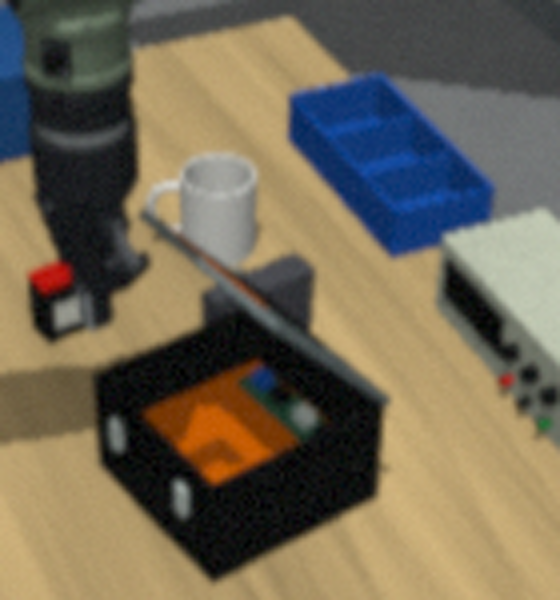

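The wrist view shows the case's front rim running level from (191,243) to (369,242), so the jaw axis is parallel to the rim. The side view shows the tool in front of the lid's edge without touching it.

```bash
python3 - <<'E'
from h import *
np.set_printoptions(precision=4,suppress=True)
a=onz("wrist",(191,243),.11);b=onz("wrist",(369,242),.11);c=onz("wrist",(212,208),0);d=onz("wrist",(349,207),0)
for p,q in((a,b),(c,d)): print(p,q,np.linalg.norm(p-q),np.degrees(np.arctan2(-(q-p)[0],(q-p)[1])),(p+q)/2)
D=lambda u,v:(220+u/4,90+v/4)
print(onz("side",D(96,375),.11),onz("side",D(214,487),.11),onz("side",D(214,578),0))
E
```

```text
[ 0.487  -0.0277  0.11  ] [0.4498 0.1459 0.11  ] 0.17760313969156177 12.086644641364709 [0.4684 0.0591 0.11  ]
[ 0.4876 -0.0286  0.    ] [0.4489 0.1508 0.    ] 0.18353606542195988 12.180937144272544 [0.4683 0.0611 0.    ]
[0.4505 0.1382 0.11  ] [ 0.4894 -0.0307  0.11  ] [ 0.4901 -0.0285 -0.    ]
```

Emit:
{"method": "carry_out", "body": {
  "series": [
    [-0.02, 0, 0.03, 0, 0, 0],
    [-0.06, 0, 0.056, 0, 0, 0],
    [-0.1, 0, 0.056, 0, 0, 0],
    [-0.12, 0, 0.056, 0, 0, 0],
    [-0.12, 0, 0.056, 0, 0, 0],
    [-0.12, 0, 0.056, 0, 0, 0]
  ]
}}

```text
t: 1.9
tcp_pos: [0.4781, 0.0606, 0.2322]
tcp_rot: [-0.106, 0.994, 0.0, -0.001]
ft_force: [-0.4, -0.3, -0.3]
opening: 0.0001
```

```bash
cat >> h.py <<'E'
C=np.radians(12.1);CX=np.array([np.cos(C),np.sin(C),0]);CY=np.array([-np.sin(C),np.cos(C),0]);H=np.array([.645,.097,.11])
def st():
    s=manip.sense();d=s["tcp_pos"]-H
    print("t %.2f rel hinge x %.4f y %.4f z %.4f"%(s["t"],d@CX,d@CY,d[2]),"F cx %.2f cy %.2f z %.2f"%(s["ft_force"]@CX,s["ft_force"]@CY,s["ft_force"][2]),"op %.4f"%s["opening"], "yaw", np.degrees(Ro.from_quat(s["tcp_rot"]).as_matrix()[:,1]@CX).round(2))
def snap(n,k,box=None,f=4):
    im=manip.camera(n)[:,:,::-1]
    if box: x0,y0,x1,y1=box;im=cv2.resize(im[y0:y1,x0:x1],None,fx=f,fy=f,interpolation=cv2.INTER_CUBIC)
    cv2.imwrite(f"pics/{k}.png",im)
E
python3 - <<'E'
from h import *
st(); snap("side","sd2",(220,90,360,240))
E
```

```text
t 1.90 rel hinge x -0.1709 y -0.0006 z 0.1222 F cx -0.47 cy -0.24 z -0.31 op 0.0001 yaw -0.02
```

View pics/sd2.png

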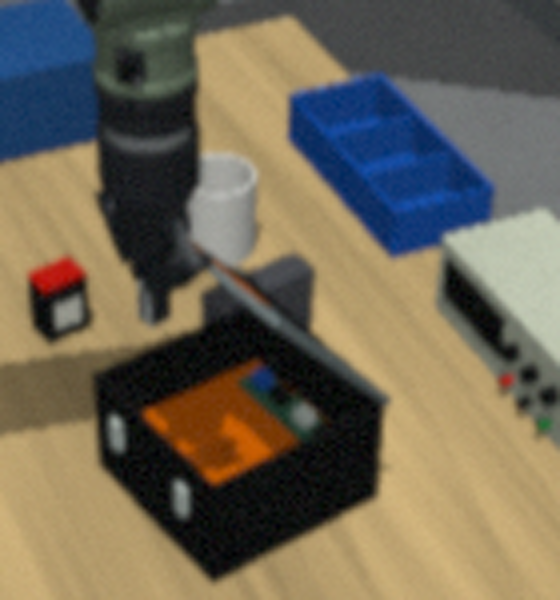

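Emit:
{"method": "carry_out", "body": {
  "series": [
    [-0.012, 0, 0, 0, 0, 0],
    [-0.024, 0, 0, 0, 0, 0],
    [-0.034, 0, -0.003, 0, 0, 0],
    [-0.042, 0, -0.008, 0, 0, 0],
    [-0.05, 0, -0.014, 0, 0, 0],
    [-0.058, 0, -0.02, 0, 0, 0],
    [-0.066, 0, -0.026, 0, 0, 0],
    [-0.074, 0, -0.032, 0, 0, 0],
    [-0.082, 0, -0.038, 0, 0, 0]
  ]
}}

```text
t: 2.85
tcp_pos: [0.519, 0.0684, 0.2515]
tcp_rot: [-0.105, 0.994, -0.0, -0.0]
ft_force: [-1.8, -0.8, 2.5]
opening: 0.0002
```

```bash
python3 - <<'E'
from h import *
st(); snap("side","sd3",(220,90,360,240))
E
```

```text
t 2.85 rel hinge x -0.1292 y -0.0015 z 0.1415 F cx -1.97 cy -0.42 z 2.47 op 0.0002 yaw 0.06
```

View pics/sd3.png

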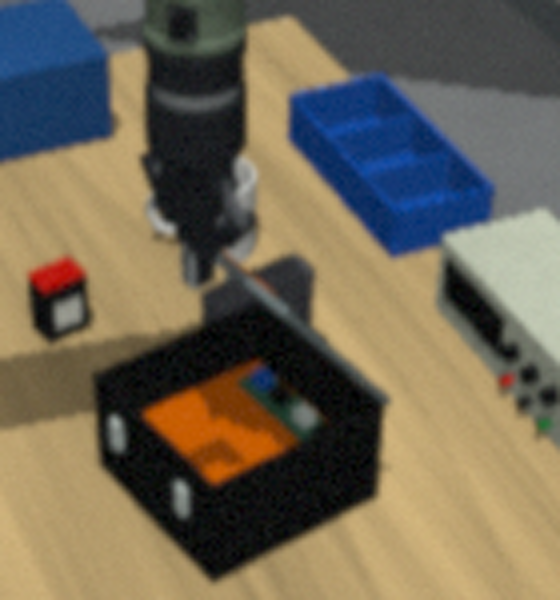

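Emit:
{"method": "carry_out", "body": {
  "series": [
    [-0.01, 0, -0.007, 0, 0, 0],
    [-0.02, 0, -0.014, 0, 0, 0],
    [-0.028, 0, -0.02, 0, 0, 0]
  ]
}}

```text
t: 3.2
tcp_pos: [0.5332, 0.0714, 0.2616]
tcp_rot: [-0.105, 0.994, 0.0, 0.0]
ft_force: [-0.2, -0.4, -0.1]
opening: -0.0002
```

```bash
python3 -c "
from h import *
st()"
```

```text
t 3.20 rel hinge x -0.1147 y -0.0016 z 0.1516 F cx -0.30 cy -0.32 z -0.13 op -0.0002 yaw 0.06
```

Emit:
{"method": "carry_out", "body": {
  "series": [
    [-0.01, 0, -0.006, 0, 0, 0],
    [-0.02, 0, -0.012, 0, 0, 0]
  ]
}}

```text
t: 3.4
tcp_pos: [0.5429, 0.0735, 0.2675]
tcp_rot: [-0.105, 0.994, -0.0, -0.0]
ft_force: [-1.3, -0.9, -0.7]
opening: -0.0002
```

```bash
python3 -c "
from h import *
st()"
```

```text
t 3.40 rel hinge x -0.1048 y -0.0015 z 0.1575 F cx -1.44 cy -0.57 z -0.73 op -0.0002 yaw 0.05
```

Emit:
{"method": "carry_out", "body": {
  "series": [
    [-0.008, 0, -0.004, 0, 0, 0],
    [-0.014, 0, -0.007, 0, 0, 0]
  ]
}}

```text
t: 3.6
tcp_pos: [0.5498, 0.075, 0.271]
tcp_rot: [-0.105, 0.994, -0.0, 0.0]
ft_force: [-1.3, -0.4, 1.0]
opening: 0.0002
```

Emit:
{"method": "carry_out", "body": {
  "series": [
    [-0.008, 0, -0.004, 0, 0, 0],
    [-0.014, 0, -0.006, 0, 0, 0]
  ]
}}

```text
t: 3.8
tcp_pos: [0.5565, 0.0765, 0.274]
tcp_rot: [-0.105, 0.994, 0.0, 0.0]
ft_force: [-1.0, -0.6, 0.1]
opening: 0.0003
```

Emit:
{"method": "carry_out", "body": {
  "series": [
    [-0.008, 0, -0.003, 0, 0, 0],
    [-0.014, 0, -0.006, 0, 0, 0]
  ]
}}

```text
t: 4.0
tcp_pos: [0.5633, 0.0779, 0.2768]
tcp_rot: [-0.105, 0.994, 0.0, -0.0]
ft_force: [-1.4, 0.2, 0.1]
opening: -0.0001
```

```bash
python3 -c "
from h import *
st()"
```

```text
t 4.00 rel hinge x -0.0839 y -0.0015 z 0.1668 F cx -1.36 cy 0.48 z 0.10 op -0.0001 yaw 0.05
```

Emit:
{"method": "carry_out", "body": {
  "series": [
    [-0.007, 0, -0.003, 0, 0, 0],
    [-0.014, 0, -0.006, 0, 0, 0]
  ]
}}

```text
t: 4.2
tcp_pos: [0.5701, 0.0794, 0.2797]
tcp_rot: [-0.105, 0.994, 0.0, -0.0]
ft_force: [-1.0, 0.4, -0.5]
opening: 0.0003
```

Emit:
{"method": "carry_out", "body": {
  "series": [
    [-0.007, 0, -0.002, 0, 0, 0],
    [-0.014, 0, -0.005, 0, 0, 0]
  ]
}}

```text
t: 4.4
tcp_pos: [0.5769, 0.0809, 0.2822]
tcp_rot: [-0.105, 0.994, 0.0, -0.0]
ft_force: [-0.2, 0.2, -0.4]
opening: 0.0003
```

Emit:
{"method": "carry_out", "body": {
  "series": [
    [-0.007, 0, -0.002, 0, 0, 0],
    [-0.014, 0, -0.004, 0, 0, 0]
  ]
}}

```text
t: 4.6
tcp_pos: [0.5838, 0.0823, 0.2843]
tcp_rot: [-0.105, 0.994, 0.0, -0.0]
ft_force: [-1.0, 0.4, -0.4]
opening: -0.0001
```

```bash
python3 -c "
from h import *
st();snap('side','sd4',(220,60,360,210))"
```

```text
t 4.60 rel hinge x -0.0629 y -0.0016 z 0.1743 F cx -0.91 cy 0.59 z -0.40 op -0.0001 yaw 0.05
```

View pics/sd4.png

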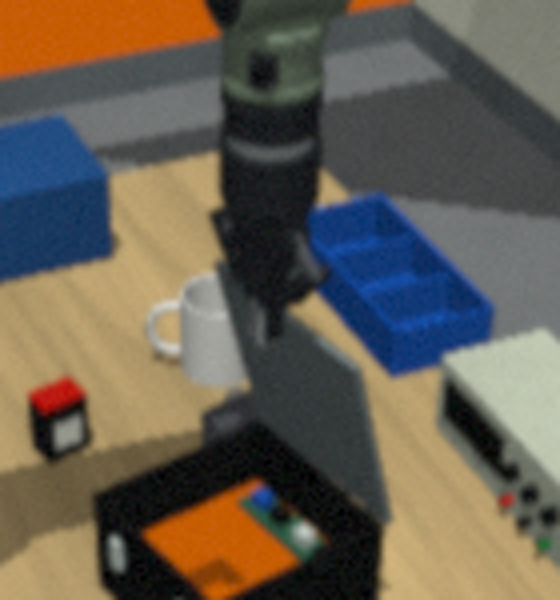

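The side view shows the lid at roughly 1.3 rad and the fingertip on its underside near the free edge. The resistance is still only about 1 N, so I'll keep pushing.

Emit:
{"method": "carry_out", "body": {
  "series": [
    [-0.007, 0, -0.002, 0, 0, 0],
    [-0.014, 0, -0.004, 0, 0, 0]
  ]
}}

```text
t: 4.85
tcp_pos: [0.5905, 0.0837, 0.2863]
tcp_rot: [-0.105, 0.994, -0.0, -0.0]
ft_force: [-0.3, -0.6, -0.6]
opening: 0.0
```

Emit:
{"method": "carry_out", "body": {
  "series": [
    [-0.007, 0, -0.001, 0, 0, 0],
    [-0.014, 0, -0.003, 0, 0, 0]
  ]
}}

```text
t: 5.05
tcp_pos: [0.5975, 0.0852, 0.2879]
tcp_rot: [-0.105, 0.994, 0.0, -0.0]
ft_force: [-1.6, -0.2, -1.5]
opening: 0.0001
```

Emit:
{"method": "carry_out", "body": {
  "series": [
    [-0.006, 0, -0.001, 0, 0, 0],
    [-0.012, 0, -0.002, 0, 0, 0]
  ]
}}

```text
t: 5.25
tcp_pos: [0.6033, 0.0864, 0.2889]
tcp_rot: [-0.105, 0.994, -0.0, -0.0]
ft_force: [-1.7, 0.3, 0.7]
opening: 0.0005
```

```bash
python3 -c "
from h import *
st()"
```

```text
t 5.25 rel hinge x -0.0430 y -0.0016 z 0.1789 F cx -1.61 cy 0.62 z 0.74 op 0.0005 yaw 0.06
```

Emit:
{"method": "carry_out", "body": {
  "series": [
    [-0.005, 0, -0.001, 0, 0, 0],
    [-0.01, 0, -0.002, 0, 0, 0]
  ]
}}

```text
t: 5.45
tcp_pos: [0.6074, 0.0873, 0.2895]
tcp_rot: [-0.105, 0.994, -0.0, -0.001]
ft_force: [-5.2, -1.0, -0.3]
opening: -0.0002
```

Emit:
{"method": "carry_out", "body": {
  "series": [
    [-0.005, 0, -0.001, 0, 0, 0],
    [-0.01, 0, -0.001, 0, 0, 0]
  ]
}}

```text
t: 5.65
tcp_pos: [0.612, 0.0882, 0.2901]
tcp_rot: [-0.105, 0.994, -0.0, -0.001]
ft_force: [-5.8, -2.0, 1.9]
opening: 0.0003
```

Emit:
{"method": "carry_out", "body": {
  "series": [
    [-0.005, 0, 0, 0, 0, 0],
    [-0.01, 0, -0.001, 0, 0, 0]
  ]
}}

```text
t: 5.85
tcp_pos: [0.6172, 0.0893, 0.2907]
tcp_rot: [-0.105, 0.994, -0.0, -0.001]
ft_force: [-4.3, -1.6, -0.7]
opening: -0.0
```

```bash
python3 -c "
from h import *
st()"
```

```text
t 5.85 rel hinge x -0.0288 y -0.0017 z 0.1807 F cx -4.55 cy -0.70 z -0.72 op -0.0000 yaw 0.06
```

Emit:
{"method": "carry_out", "body": {
  "series": [
    [-0.004, 0, 0, 0, 0, 0],
    [-0.008, 0, 0, 0, 0, 0]
  ]
}}

```text
t: 6.05
tcp_pos: [0.622, 0.0903, 0.291]
tcp_rot: [-0.105, 0.994, -0.0, 0.0]
ft_force: [-3.9, -0.6, 1.7]
opening: -0.0003
```

Emit:
{"method": "carry_out", "body": {
  "series": [
    [-0.004, 0, 0, 0, 0, 0],
    [-0.008, 0, 0, 0, 0, 0]
  ]
}}

```text
t: 6.25
tcp_pos: [0.6261, 0.0914, 0.291]
tcp_rot: [-0.105, 0.994, 0.0, 0.0]
ft_force: [-2.5, 0.2, 1.0]
opening: 0.0001
```

```bash
python3 -c "
from h import *
st()"
```

```text
t 6.25 rel hinge x -0.0197 y -0.0016 z 0.1810 F cx -2.42 cy 0.74 z 1.05 op 0.0001 yaw 0.05
```

Emit:
{"method": "carry_out", "body": {
  "series": [
    [-0.003, 0, 0, 0, 0, 0],
    [-0.006, 0, 0, 0, 0, 0]
  ]
}}

```text
t: 6.45
tcp_pos: [0.6289, 0.092, 0.2908]
tcp_rot: [-0.105, 0.994, 0.0, 0.0]
ft_force: [-2.0, 0.8, -0.8]
opening: 0.0002
```

```bash
python3 -c "
from h import *
st()
snap('side','sd5',(220,60,360,210))"
```

```text
t 6.45 rel hinge x -0.0168 y -0.0015 z 0.1808 F cx -1.75 cy 1.21 z -0.78 op 0.0002 yaw 0.05
```

View pics/sd5.png

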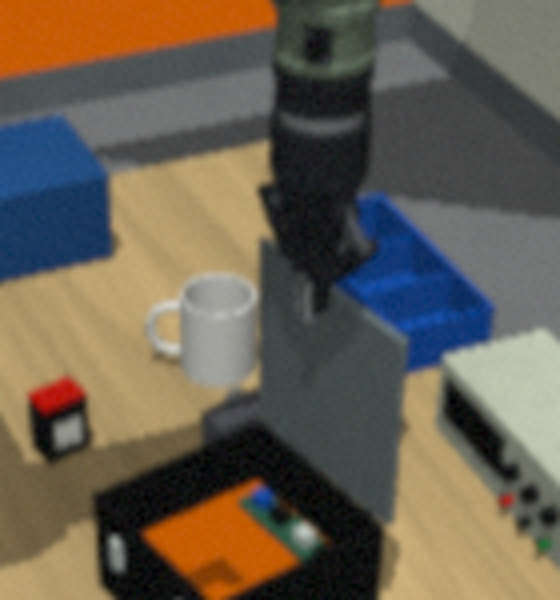

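The lid now looks nearly upright and the push is dying away, with the finger still touching it. I'll go on in small steps.

Emit:
{"method": "carry_out", "body": {
  "series": [
    [-0.003, 0, 0, 0, 0, 0],
    [-0.005, 0, 0, 0, 0, 0]
  ]
}}

```text
t: 6.7
tcp_pos: [0.6313, 0.0924, 0.2907]
tcp_rot: [-0.105, 0.994, 0.0, 0.0]
ft_force: [-1.6, 0.1, -0.1]
opening: -0.0
```

```bash
python3 -c "
from h import *
st()"
```

```text
t 6.70 rel hinge x -0.0144 y -0.0016 z 0.1807 F cx -1.56 cy 0.43 z -0.12 op -0.0000 yaw 0.05
```

Emit:
{"method": "carry_out", "body": {
  "series": [
    [-0.003, 0, 0, 0, 0, 0],
    [-0.005, 0, 0, 0, 0, 0]
  ]
}}

```text
t: 6.9
tcp_pos: [0.6338, 0.0929, 0.2908]
tcp_rot: [-0.105, 0.994, 0.0, 0.0]
ft_force: [-1.2, -0.3, 0.4]
opening: 0.0001
```

```bash
python3 -c "
from h import *
st()
snap('side','sd6',(220,60,360,210))"
```

```text
t 6.90 rel hinge x -0.0118 y -0.0016 z 0.1808 F cx -1.21 cy -0.06 z 0.44 op 0.0001 yaw 0.05
```

View pics/sd6.png

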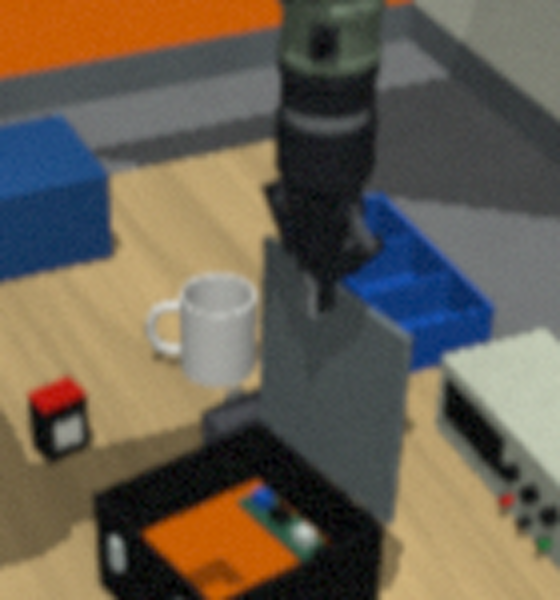

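Emit:
{"method": "carry_out", "body": {
  "series": [
    [-0.003, 0, 0, 0, 0, 0],
    [-0.005, 0, 0, 0, 0, 0]
  ]
}}

```text
t: 7.15
tcp_pos: [0.6362, 0.0934, 0.2909]
tcp_rot: [-0.105, 0.994, -0.0, 0.0]
ft_force: [-0.4, -0.0, -0.9]
opening: 0.0
```

Emit:
{"method": "carry_out", "body": {
  "series": [
    [-0.003, 0, 0, 0, 0, 0],
    [-0.005, 0, 0, 0, 0, 0]
  ]
}}

```text
t: 7.35
tcp_pos: [0.6386, 0.0939, 0.2908]
tcp_rot: [-0.105, 0.994, 0.0, 0.0]
ft_force: [-0.1, -0.1, 0.3]
opening: -0.0001
```

```bash
python3 -c "
from h import *
st()
snap('side','sd7',(220,60,360,210))"
```

```text
t 7.35 rel hinge x -0.0069 y -0.0017 z 0.1808 F cx -0.11 cy -0.12 z 0.27 op -0.0001 yaw 0.05
```

View pics/sd7.png

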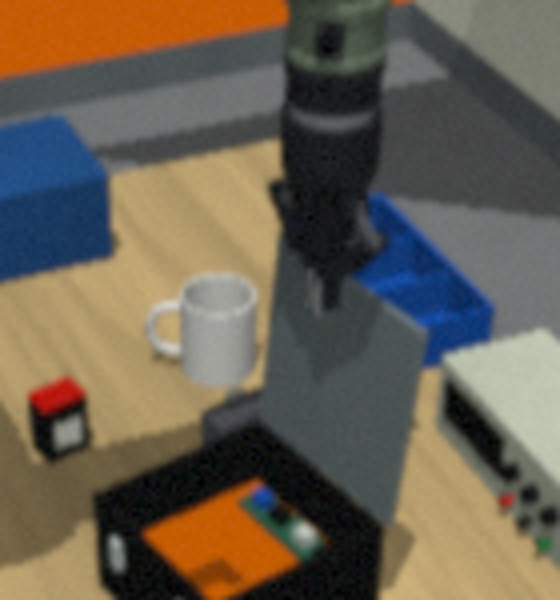

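The force fell to zero and the lid's edge jumped ahead of the finger, with its corner going from (410,340) to (427,328). The stay has taken over, so I'll back off.

Emit:
{"method": "carry_out", "body": {
  "series": [
    [0.02, 0, 0, 0, 0, 0],
    [0.05, 0, 0, 0, 0, 0],
    [0.1, 0, 0, 0, 0, 0],
    [0.15, 0, 0, 0, 0, 0],
    [0.2, 0, 0, 0, 0, 0],
    [0.25, 0, 0, 0, 0, 0]
  ],
  "fingers": 1
}}

```text
t: 8.0
tcp_pos: [0.5151, 0.0676, 0.2908]
tcp_rot: [-0.105, 0.994, -0.0, 0.0]
ft_force: [-0.2, -0.2, 0.6]
opening: 0.0846
```

```bash
python3 -c "
from h import *
st()
snap('side','sd8',(220,60,360,210));snap('wrist','w8')"
```

```text
t 8.00 rel hinge x -0.1331 y -0.0015 z 0.1808 F cx -0.20 cy -0.19 z 0.59 op 0.0846 yaw 0.05
```

View pics/sd8.png

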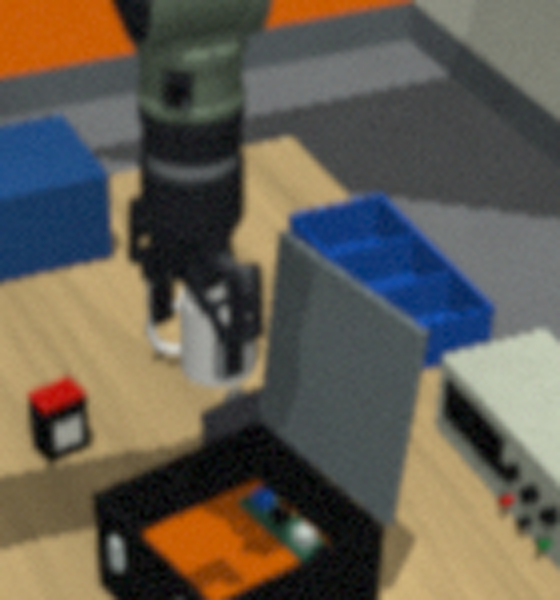

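View pics/w8.png

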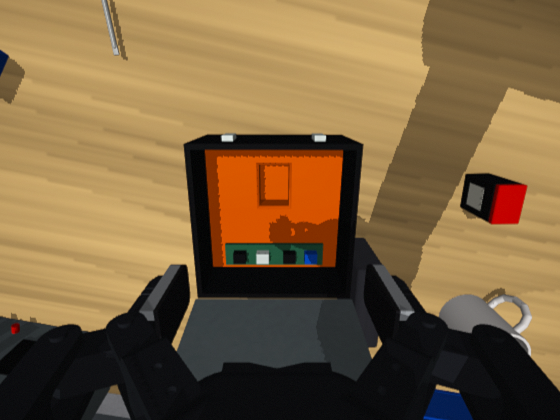

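The lid stands open on its own. The wrist view shows the bay at about (258–291, 163–207), so I'll zoom in there.

```bash
python3 -c "
from h import *
im=cv2.imread('pics/w8.png')[125:275,180:370]
cv2.imwrite('pics/w8z.png',cv2.resize(im,None,fx=4,fy=4,interpolation=cv2.INTER_CUBIC))"
```

```text
(no output)
```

View pics/w8z.png

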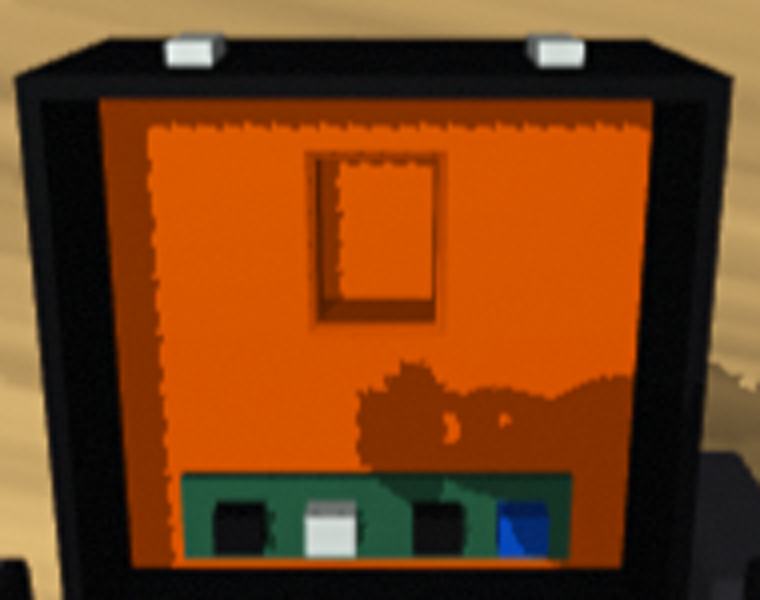

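```bash
python3 -c "
from h import *
np.set_printoptions(precision=4,suppress=True)
Z=lambda u,v:(180+u/4,125+v/4)
def cf(u,v,z):
    p=onz('wrist',Z(u,v),z); d=p-H; print((u,v),'world',p,'case rel centre',round(d@CX+.09,4),round(d@CY,4))
print('mouth');[cf(u,v,.046) for u,v in((306,152),(446,152),(442,328),(309,328))]
print('inner');[cf(u,v,.044) for u,v in((317,158),(437,158),(436,322),(316,322))]
print('deck front/sides');[cf(u,v,.046) for u,v in((100,99),(654,99),(622,570),(133,570))]
print('rim front');[cf(u,v,.11) for u,v in((16,77),(732,78))]
"
```

```text
mouth
(306, 152) world [0.5054 0.0414 0.046 ] case rel centre -0.0581 -0.0251
(446, 152) world [0.4964 0.0834 0.046 ] case rel centre -0.0581 0.0179
(442, 328) world [0.5523 0.095  0.046 ] case rel centre -0.0011 0.0174
(309, 328) world [0.5612 0.0531 0.046 ] case rel centre -0.0011 -0.0254
inner
(317, 158) world [0.5069 0.045  0.044 ] case rel centre -0.0559 -0.0219
(437, 158) world [0.4992 0.0813 0.044 ] case rel centre -0.0559 0.0152
(436, 322) world [0.5513 0.0928 0.044 ] case rel centre -0.0025 0.0156
(316, 322) world [0.5594 0.0549 0.044 ] case rel centre -0.0025 -0.0232
deck front/sides
(100, 99) world [ 0.5026 -0.0227  0.046 ] case rel centre -0.0743 -0.0872
(654, 99) world [0.4675 0.1415 0.046 ] case rel centre -0.0742 0.0807
(622, 570) world [0.625  0.1752 0.046 ] case rel centre 0.0869 0.0807
(133, 570) world [0.6601 0.0105 0.046 ] case rel centre 0.0867 -0.0878
rim front
(16, 77) world [ 0.4898 -0.0313  0.11  ] case rel centre -0.0886 -0.0929
(732, 78) world [0.4527 0.1436 0.11  ] case rel centre -0.0882 0.0858
```

```bash
python3 -c "
from h import *
print(rel([.395,-.283,.26],66))"
```

```text
[ 3.777e-01 -6.364e-01  6.270e-02 -1.000e-04 -4.000e-04  2.001e-01]
```

Emit:
{"method": "carry_out", "body": {
  "series": [
    [0.06, -0.07, 0.0, 0, 0, 0.03],
    [0.11, -0.15, 0.0, 0, 0, 0.07],
    [0.16, -0.23, 0.01, 0, 0, 0.11],
    [0.21, -0.31, 0.02, 0, 0, 0.15],
    [0.25, -0.39, 0.03, 0, 0, 0.18],
    [0.29, -0.47, 0.04, 0, 0, 0.2],
    [0.33, -0.55, 0.05, 0, 0, 0.2],
    [0.36, -0.61, 0.06, 0, 0, 0.2],
    [0.378, -0.636, 0.063, 0, 0, 0.2],
    [0.378, -0.636, 0.063, 0, 0, 0.2]
  ]
}}

```text
t: 9.1
tcp_pos: [0.3974, -0.285, 0.259]
tcp_rot: [0.209, 0.978, -0.0, 0.0]
ft_force: [0.0, -0.7, 0.9]
opening: 0.0852
```

```bash
python3 -c "
from h import *
np.set_printoptions(precision=4,suppress=True)
s=manip.sense();print(s['tcp_pos'],s['t'],s['qd'])
snap('wrist','w9')
im=cv2.imread('pics/w9.png');h=cv2.cvtColor(im,cv2.COLOR_BGR2HSV)
m=cv2.inRange(h,(20,140,60),(34,255,255));k,l,stt,ce=cv2.connectedComponentsWithStats(m)
for j in range(1,k):
  if stt[j,4]>100:
    r=cv2.minAreaRect(np.argwhere(l==j)[:,::-1].astype(np.float32));bx=cv2.boxPoints(r)
    P=[onz('wrist',b,.07)[:2] for b in bx];print(stt[j],ce[j],bx,P,np.mean(P,0))
"
```

```text
[ 0.3974 -0.285   0.259 ] 9.1 [ 0.0481 -0.0194 -0.0153  0.0132  0.0215  0.022 ]
[ 262  220   31   42 1253] [276.7167 240.5219] [[262. 220.]
 [292. 220.]
 [292. 261.]
 [262. 261.]] [array([ 0.428 , -0.3143]), array([ 0.4416, -0.2839]), array([ 0.4885, -0.3039]), array([ 0.4743, -0.3357])] [ 0.4581 -0.3094]
```

View pics/w9.png

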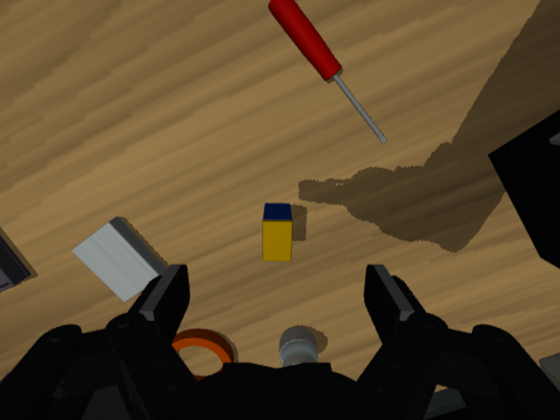

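```bash
python3 -c "
from h import *
np.set_printoptions(precision=4,suppress=True)
s=manip.sense();print(s['tcp_pos'],s['t'])
im=manip.camera('wrist')[:,:,::-1];h=cv2.cvtColor(im,cv2.COLOR_BGR2HSV)
m=cv2.inRange(h,(20,140,60),(34,255,255));k,l,stt,ce=cv2.connectedComponentsWithStats(m)
for j in range(1,k):
  if stt[j,4]>100:
    x,y,w,hh,_=stt[j];bx=[(x-.5,y-.5),(x+w-.5,y-.5),(x+w-.5,y+hh-.5),(x-.5,y+hh-.5)]
    P=[onz('wrist',b,.07)[:2] for b in bx];print(stt[j],P,np.mean(P,0), np.linalg.norm(P[0]-P[1]),np.linalg.norm(P[1]-P[2]))
print('jar',onz('wrist',(298,345),.05))
print(rel([.459,-.310,.15],66));print(rel([.459,-.310,.052],66))"
```

```text
[ 0.3977 -0.2837  0.2592] 9.15
[ 261  221   31   41 1223] [array([ 0.4282, -0.3151]), array([ 0.4422, -0.2837]), array([ 0.4892, -0.3037]), array([ 0.4745, -0.3366])] [ 0.4585 -0.3098] 0.03442922628386536 0.051058499832642025
jar [ 0.6211 -0.3492  0.05  ]
[-0.1338 -0.0001  0.2185  0.0002  0.      0.    ]
[-0.1337 -0.0002  0.4145  0.0002  0.      0.    ]
```

Emit:
{"method": "carry_out", "body": {
  "series": [
    [-0.05, 0, 0.06, 0, 0, 0],
    [-0.1, 0, 0.12, 0, 0, 0],
    [-0.134, 0, 0.18, 0, 0, 0],
    [-0.134, 0, 0.22, 0, 0, 0],
    [-0.134, 0, 0.22, 0, 0, 0],
    [-0.134, 0, 0.22, 0, 0, 0]
  ]
}}

```text
t: 9.8
tcp_pos: [0.4592, -0.3088, 0.1497]
tcp_rot: [0.207, 0.978, 0.0, -0.0]
ft_force: [-1.0, 0.4, 0.3]
opening: 0.0856
```

```bash
python3 -c "
from h import *
s=manip.sense();print(s['tcp_pos'],s['t'],s['ft_force'])
print(rel([.459,-.310,.052],66))
snap('wrist','w10')"
```

```text
[ 0.45923624 -0.30882159  0.14967572] 9.8 [-0.96987687  0.43600125  0.31128972]
[-6.000e-04 -2.400e-03  1.954e-01  1.000e-04 -2.000e-04  7.000e-04]
```

View pics/w10.png

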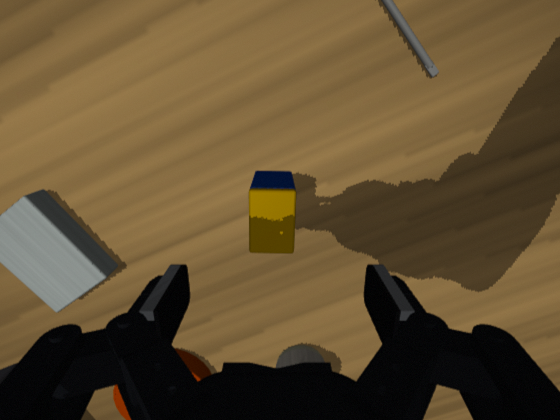

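The pack's cap is centred at about (272,220), close to the fingers' midline at column 276. I'll go down now.

Emit:
{"method": "carry_out", "body": {
  "series": [
    [0, -0.002, 0.06, 0, 0, 0],
    [0, -0.003, 0.12, 0, 0, 0],
    [0, -0.003, 0.17, 0, 0, 0],
    [0, -0.003, 0.195, 0, 0, 0],
    [0, -0.003, 0.195, 0, 0, 0]
  ]
}}

```text
t: 10.35
tcp_pos: [0.4579, -0.3108, 0.0516]
tcp_rot: [0.207, 0.978, 0.0, -0.0]
ft_force: [-0.4, -0.7, -0.6]
opening: 0.0854
```

Emit:
{"method": "carry_out", "body": {
  "series": [
    [0, 0, 0, 0, 0, 0],
    [0, 0, 0, 0, 0, 0],
    [0, 0, 0, 0, 0, 0],
    [0, 0, 0, 0, 0, 0],
    [0, 0, 0, 0, 0, 0],
    [0, 0, 0, 0, 0, 0],
    [0, 0, 0, 0, 0, 0],
    [0, 0, 0, 0, 0, 0]
  ],
  "fingers": 0,
  "newtons": 35
}}

```text
t: 11.15
tcp_pos: [0.4588, -0.3119, 0.0529]
tcp_rot: [0.208, 0.978, -0.001, 0.001]
ft_force: [-1.4, -0.1, 6.0]
opening: 0.0332
```

Emit:
{"method": "carry_out", "body": {
  "series": [
    [0, 0, -0.04, 0, 0, 0],
    [0, 0, -0.1, 0, 0, 0],
    [0, 0, -0.18, 0, 0, 0],
    [0, 0, -0.25, 0, 0, 0],
    [0, 0, -0.3, 0, 0, 0],
    [0, 0, -0.3, 0, 0, 0]
  ]
}}

```text
t: 11.75
tcp_pos: [0.4599, -0.3126, 0.2054]
tcp_rot: [0.207, 0.978, -0.002, 0.003]
ft_force: [0.7, -0.1, -3.9]
opening: 0.0338
```

```bash
python3 -c "
from h import *
s=manip.sense();print(s['tcp_pos'],s['t'],s['ft_force'],s['moment'],s['opening'])
snap('wrist','w11');snap('side','sd11',(200,150,400,300))"
```

```text
[ 0.45990152 -0.3126126   0.20541365] 11.75 [ 0.70848957 -0.0975119  -3.92923816] [-0.00157317 -0.02847418 -0.00544664] 0.03377982771602821
```

View pics/w11.png

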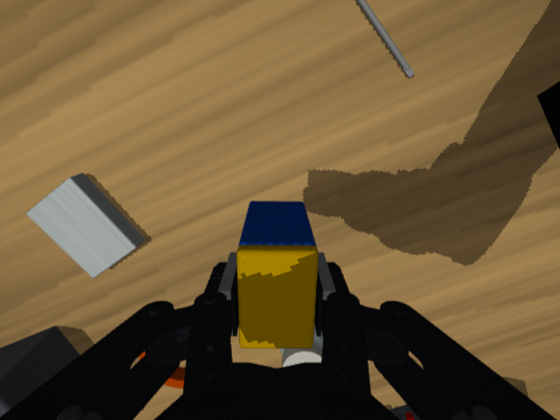

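View pics/sd11.png

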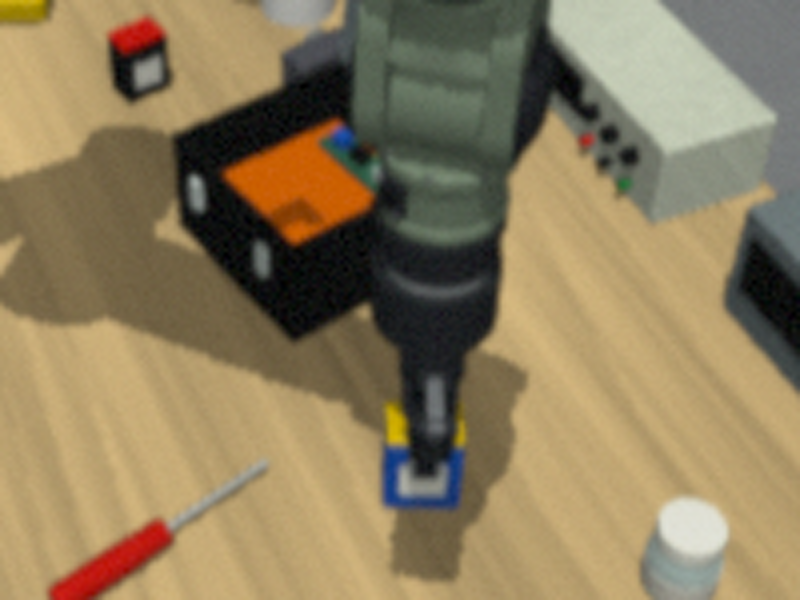

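```bash
python3 -c "
from h import *
np.set_printoptions(precision=4,suppress=True)
s=manip.sense();R=Ro.from_quat(s['tcp_rot'])
for z in(.2225,):
  P=[onz('wrist',u,z) for u in((237,248),(317,248),(316.5,348.5),(239,348.5))]
  T=[R.inv().apply(p-s['tcp_pos']) for p in P];print(np.array(T),np.mean(T,0))
B=[onz('wrist',u,.1535) for u in((249,202),(304,202))];print(np.array([R.inv().apply(p-s['tcp_pos']) for p in B]))
print(R.as_matrix())"
```

```text
[[ 0.0288 -0.0151 -0.0211]
 [ 0.0288  0.0158 -0.0211]
 [-0.0195  0.0176 -0.0211]
 [-0.0195 -0.0161 -0.0211]] [ 0.0047  0.0005 -0.0211]
[[ 0.0255 -0.0163  0.0479]
 [ 0.0255  0.0168  0.0479]]
[[-0.9139  0.406  -0.    ]
 [ 0.406   0.9139  0.0001]
 [ 0.0001  0.0001 -1.    ]]
```

```bash
python3 -c "
from h import *
np.set_printoptions(precision=4,suppress=True)
s=manip.sense();print(s['tcp_pos'],s['tcp_rot'])
snap('wrist','w12')
im=cv2.imread('pics/w12.png')[180:370,200:350]
cv2.imwrite('pics/w12z.png',cv2.resize(im,None,fx=4,fy=3,interpolation=cv2.INTER_CUBIC))"
```

```text
[ 0.458  -0.311   0.2014] [ 0.2075  0.9782  0.     -0.    ]
```

View pics/w12z.png

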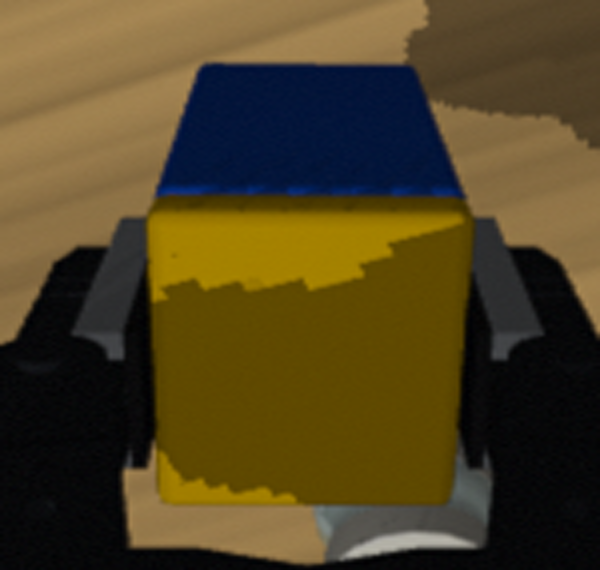

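```bash
python3 -c "
from h import *
np.set_printoptions(precision=4,suppress=True)
s=manip.sense();R=Ro.from_quat(s['tcp_rot']);z0=s['tcp_pos'][2]+.018
P=[onz('wrist',u,z0) for u in((237,247.2),(318,247.2),(313.3,347.7),(240,347.7))]
T=[R.inv().apply(p-s['tcp_pos']) for p in P];print(np.array(T),np.mean(T,0))
B=[onz('wrist',u,z0-.07) for u in((250,202),(304,202))];print(np.array([R.inv().apply(p-s['tcp_pos']) for p in B]))
# target: bay (.529,.0683), pack offset
print(rel([.529,.0683,.24],102.1))"
```

```text
[[ 0.0276 -0.0155 -0.018 ]
 [ 0.0276  0.0166 -0.0179]
 [-0.0219  0.0167 -0.018 ]
 [-0.0219 -0.0161 -0.0181]] [ 0.0028  0.0004 -0.018 ]
[[ 0.0242 -0.0161  0.052 ]
 [ 0.0242  0.0172  0.0521]]
[ 0.1771  0.7505 -0.0784  0.0004 -0.0006 -0.2003]
```

Emit:
{"method": "carry_out", "body": {
  "series": [
    [0.01, 0.05, -0.02, 0, 0, 0],
    [0.03, 0.14, -0.05, 0, 0, -0.03],
    [0.05, 0.23, -0.06, 0, 0, -0.06],
    [0.07, 0.32, -0.06, 0, 0, -0.09],
    [0.1, 0.41, -0.06, 0, 0, -0.12],
    [0.12, 0.5, -0.06, 0, 0, -0.15],
    [0.14, 0.59, -0.06, 0, 0, -0.18],
    [0.16, 0.67, -0.06, 0, 0, -0.2],
    [0.175, 0.73, -0.06, 0, 0, -0.2],
    [0.177, 0.75, -0.06, 0, 0, -0.2]
  ]
}}

```text
t: 12.9
tcp_pos: [0.5283, 0.0704, 0.2295]
tcp_rot: [-0.107, 0.994, 0.001, -0.002]
ft_force: [0.1, -0.6, -2.4]
opening: 0.0335
```

Emit:
{"method": "carry_out", "body": {
  "series": [
    [0, 0, 0, 0, 0, 0],
    [0, 0, 0, 0, 0, 0],
    [0, 0, 0.05, 0, 0, 0],
    [0, 0, 0.07, 0, 0, 0],
    [0, 0, 0.07, 0, 0, 0],
    [0, 0, 0.07, 0, 0, 0]
  ]
}}

```text
t: 13.5
tcp_pos: [0.5295, 0.0666, 0.1969]
tcp_rot: [-0.104, 0.995, -0.0, -0.0]
ft_force: [-0.3, -0.2, -2.3]
opening: 0.0337
```

```bash
python3 -c "
from h import *
s=manip.sense();print(s['tcp_pos'],s['t'],s['ft_force'],s['opening'],s['tcp_rot'])
snap('wrist','w13');snap('side','sd13',(220,90,360,240));snap('scene','sc13',(210,130,350,280))"
```

```text
[0.52951812 0.06659156 0.19691882] 13.5 [-0.29440234 -0.19852325 -2.3467198 ] 0.0337478942547434 [-1.04209452e-01  9.94555331e-01 -4.07504220e-05 -2.87343977e-04]
```

View pics/w13.png

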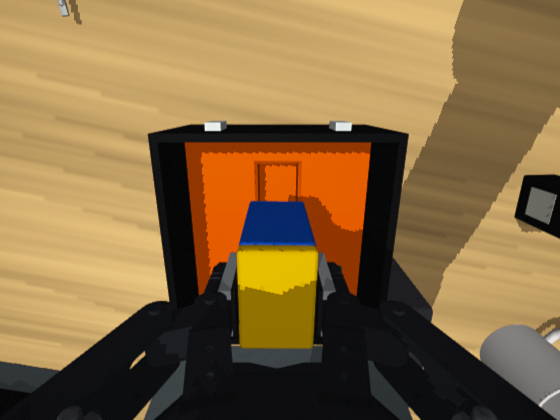

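View pics/sd13.png

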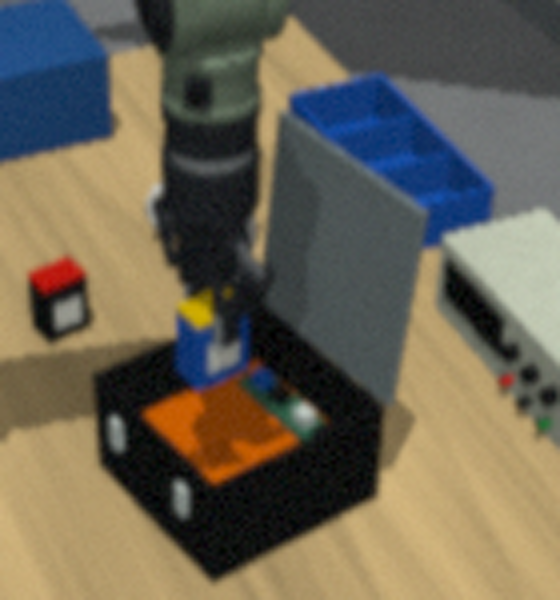

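View pics/sc13.png

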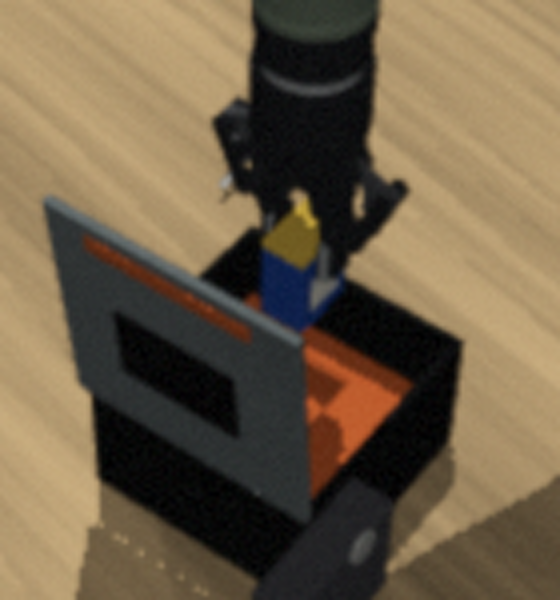

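```bash
python3 -c "
from h import *
im=cv2.imread('pics/w13.png')[150:270,220:340]
cv2.imwrite('pics/w13z.png',cv2.resize(im,None,fx=5,fy=5,interpolation=cv2.INTER_CUBIC))"
```

```text
(no output)
```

View pics/w13z.png

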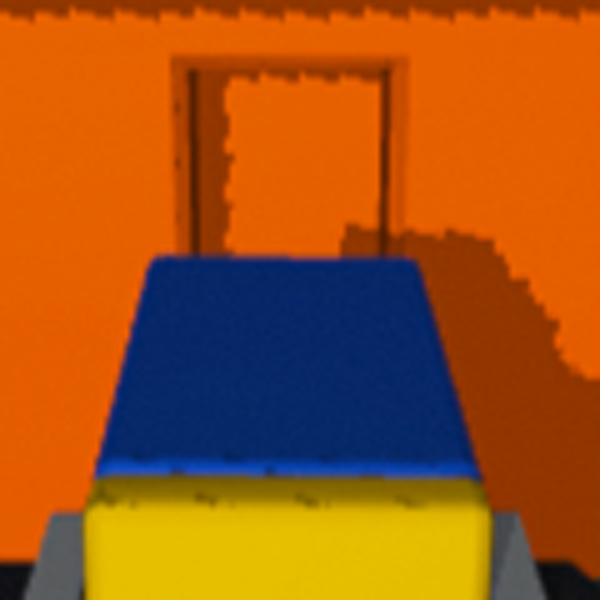

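```bash
python3 -c "
from h import *
np.set_printoptions(precision=4,suppress=True)
s=manip.sense();R=Ro.from_quat(s['tcp_rot']);p0=s['tcp_pos'];print(p0)
f=lambda u,z:R.inv().apply(onz('wrist',u,z)-p0)
print('mouth',f((254.4,161.4),.046),f((301.6,161.4),.046))
print('inner',f((258,163.6),.0435),f((297.6,163.6),.0435))
print('packbot',f((249.6,201.4),p0[2]-.0525),f((303.6,201.4),p0[2]-.0525))
# side view: pack bottom visible corners vs deck
D=lambda u,v:(220+u/4,90+v/4)
zb=p0[2]-.0525
for u,v in((178,374),(207,388),(250,372)):
  q=onz('side',D(u,v),zb);print('side bot',q, R.inv().apply(q-p0))
"
```

```text
[0.5303 0.0671 0.1977]
mouth [ 0.0316 -0.0198  0.1516] [0.0316 0.0236 0.1516]
inner [ 0.0291 -0.0167  0.1541] [0.0291 0.0201 0.1541]
packbot [ 0.0243 -0.0162  0.0525] [0.0244 0.0172 0.0525]
side bot [0.501  0.0722 0.1452] [0.0277 0.0111 0.0525]
side bot [0.5161 0.0461 0.1452] [ 0.0183 -0.0176  0.0525]
side bot [0.5571 0.0508 0.1452] [-0.0228 -0.0215  0.0525]
```

Emit:
{"method": "carry_out", "body": {
  "series": [
    [0.002, 0.001, 0.03, 0, 0, 0],
    [0.005, 0.003, 0.06, 0, 0, 0],
    [0.005, 0.003, 0.1, 0, 0, 0],
    [0.005, 0.003, 0.14, 0, 0, 0],
    [0.005, 0.003, 0.16, 0, 0, 0],
    [0.005, 0.003, 0.17, 0, 0, 0],
    [0.005, 0.003, 0.17, 0, 0, 0],
    [0.005, 0.003, 0.17, 0, 0, 0]
  ]
}}

```text
t: 14.45
tcp_pos: [0.5276, 0.0684, 0.1126]
tcp_rot: [-0.105, 0.994, -0.0, 0.001]
ft_force: [-0.6, 0.6, -2.4]
opening: 0.0339
```

```bash
python3 -c "
from h import *
s=manip.sense();print(s['tcp_pos'],s['t'],s['ft_force'],s['opening'],s['tcp_rot'])
snap('wrist','w14',(200,140,350,260),5);snap('side','sd14',(220,90,360,240))"
```

```text
[0.52757801 0.06837974 0.112618  ] 14.45 [-0.60803603  0.56073671 -2.37444026] 0.03388785537153881 [-1.04921455e-01  9.94480260e-01 -8.59850519e-05  7.02234705e-04]
```

View pics/w14.png

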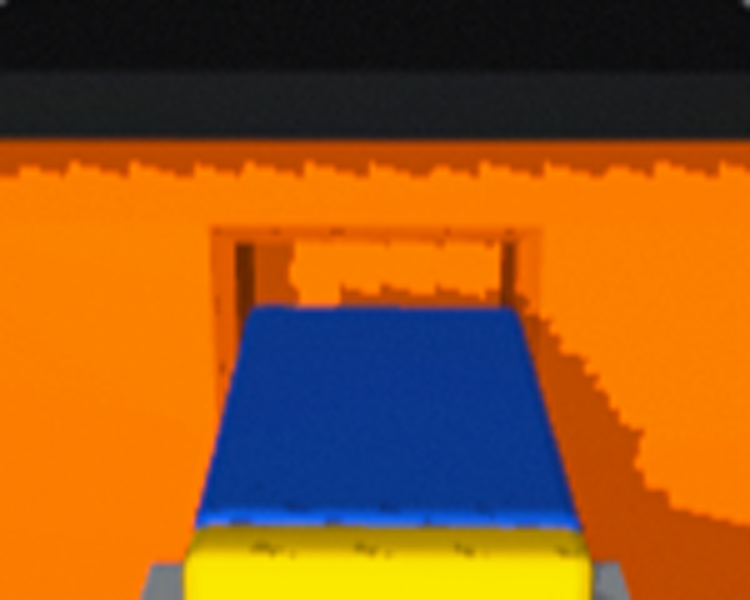

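View pics/sd14.png

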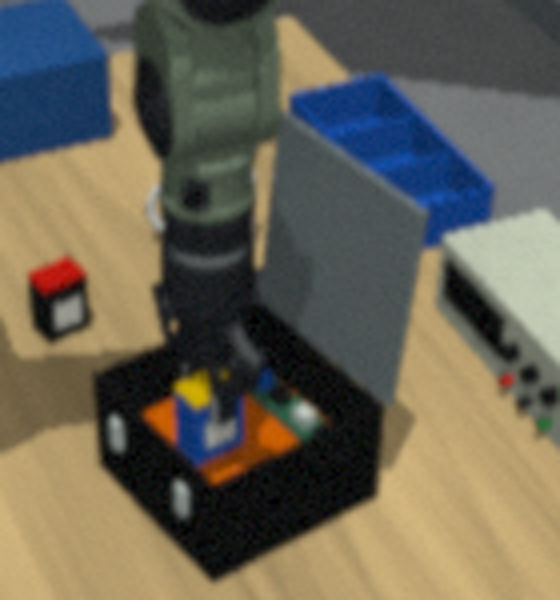

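```bash
python3 -c "
from h import *
np.set_printoptions(precision=4,suppress=True)
s=manip.sense();R=Ro.from_quat(s['tcp_rot']);p0=s['tcp_pos'];print(p0)
f=lambda u,z:R.inv().apply(onz('wrist',u,z)-p0)
W=lambda u,v:(200+u/5,140+v/5)
print('mouth',f(W(211,229),.046),f(W(543,229),.046))
print('inner',f(W(236,242),.0435),f(W(516,242),.0435))
print('packbot',f(W(247,306),p0[2]-.0525),f(W(520,306),p0[2]-.0525))
"
```

```text
[0.5276 0.0684 0.1127]
mouth [ 0.0306 -0.0221  0.0667] [0.0306 0.0215 0.0667]
inner [ 0.0281 -0.0191  0.0692] [0.0282 0.0182 0.0692]
packbot [ 0.0245 -0.0164  0.0525] [0.0245 0.0174 0.0525]
```

Emit:
{"method": "carry_out", "body": {
  "series": [
    [0.002, -0.001, 0.004, 0, 0, 0],
    [0.004, -0.002, 0.008, 0, 0, 0],
    [0.004, -0.002, 0.014, 0, 0, 0],
    [0.004, -0.002, 0.018, 0, 0, 0],
    [0.004, -0.002, 0.018, 0, 0, 0],
    [0.004, -0.002, 0.018, 0, 0, 0]
  ]
}}

```text
t: 15.15
tcp_pos: [0.525, 0.067, 0.1027]
tcp_rot: [-0.105, 0.994, 0.0, -0.0]
ft_force: [0.4, -0.7, -2.7]
opening: 0.0337
```

```bash
python3 -c "
from h import *
s=manip.sense();print(s['tcp_pos'],s['t'],s['ft_force'],s['opening'],s['tcp_rot'])
snap('wrist','w15',(200,140,350,260),5);snap('side','sd15',(240,170,310,230),8)"
```

```text
[0.52503493 0.06697645 0.10267148] 15.15 [ 0.42832539 -0.73505265 -2.73926034] 0.03371716678324991 [-1.04897029e-01  9.94483080e-01  2.32971486e-07 -1.29497951e-04]
```

View pics/w15.png

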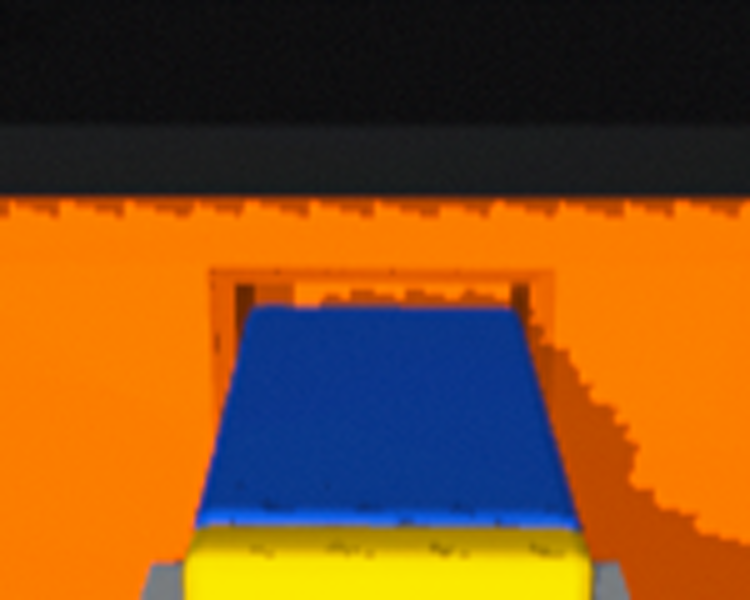

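View pics/sd15.png

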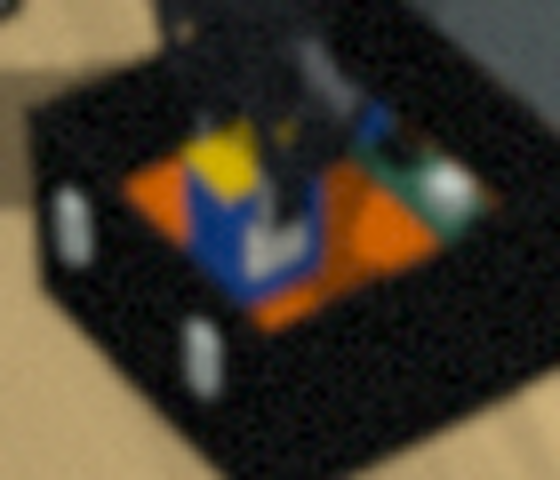

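```bash
python3 -c "
from h import *
np.set_printoptions(precision=4,suppress=True)
s=manip.sense();R=Ro.from_quat(s['tcp_rot']);p0=s['tcp_pos'];print(p0)
f=lambda u,z:R.inv().apply(onz('wrist',u,z)-p0)
W=lambda u,v:(200+u/5,140+v/5)
print('mouth',f(W(209,269),.046),f(W(554,269),.046))
print('inner',f(W(236,283),.0435),f(W(529,283),.0435))
print('packbot',f(W(247,307),p0[2]-.0525),f(W(521,307),p0[2]-.0525))
"
```

```text
[0.5252 0.067  0.1028]
mouth [ 0.0279 -0.0214  0.0568] [0.0279 0.022  0.0568]
inner [ 0.0253 -0.0183  0.0593] [0.0254 0.0191 0.0593]
packbot [ 0.0243 -0.0164  0.0525] [0.0243 0.0175 0.0525]
```

Gaps are even now. Lowering slowly, checking force.

Emit:
{"method": "carry_out", "body": {
  "series": [
    [-0.001, 0, 0.006, 0, 0, 0],
    [-0.001, 0, 0.012, 0, 0, 0],
    [-0.001, 0, 0.018, 0, 0, 0],
    [-0.001, 0, 0.024, 0, 0, 0],
    [-0.001, 0, 0.024, 0, 0, 0]
  ]
}}

```text
t: 15.75
tcp_pos: [0.5251, 0.0671, 0.0902]
tcp_rot: [-0.105, 0.994, 0.0, -0.001]
ft_force: [0.0, -0.1, -2.4]
opening: 0.0334
```

```bash
python3 -c "
from h import *
st();s=manip.sense();print(s['moment'],s['tcp_rot'],s['tcp_pos'])
snap('wrist','w16',(200,140,350,260),5)"
```

```text
t 15.75 rel hinge x -0.1235 y -0.0041 z -0.0198 F cx -0.01 cy -0.08 z -2.41 op 0.0334 yaw 0.06
[ 0.03501386 -0.03909499 -0.00858614] [-1.04903742e-01  9.94482233e-01  6.07994864e-05 -5.37271570e-04] [0.52513721 0.06708464 0.09016651]
```

View pics/w16.png

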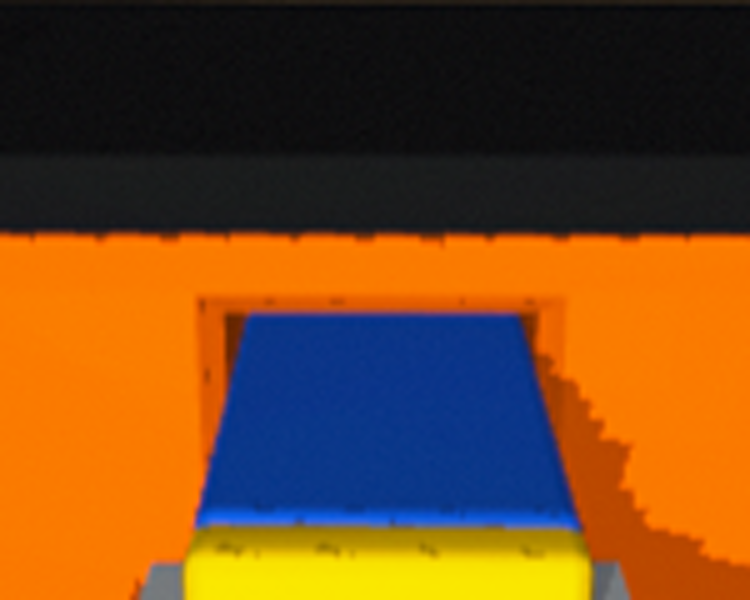

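Emit:
{"method": "carry_out", "body": {
  "series": [
    [0, 0, 0.006, 0, 0, 0],
    [0, 0, 0.012, 0, 0, 0],
    [0, 0, 0.018, 0, 0, 0],
    [0, 0, 0.022, 0, 0, 0],
    [0, 0, 0.022, 0, 0, 0]
  ]
}}

```text
t: 16.3
tcp_pos: [0.5253, 0.0671, 0.0794]
tcp_rot: [-0.105, 0.994, 0.0, -0.0]
ft_force: [-0.3, 0.9, -2.4]
opening: 0.0339
```

```bash
python3 -c "
from h import *
st();s=manip.sense();print(s['moment'],s['tcp_rot'],s['tcp_pos'])"
```

```text
t 16.30 rel hinge x -0.1233 y -0.0041 z -0.0306 F cx -0.13 cy 0.95 z -2.41 op 0.0339 yaw 0.06
[-0.02115065 -0.05487218 -0.00233007] [-1.04910166e-01  9.94481626e-01  2.79761051e-05 -3.90744535e-04] [0.5252631  0.06709337 0.07936513]
```

Emit:
{"method": "carry_out", "body": {
  "series": [
    [0, 0, 0.005, 0, 0, 0],
    [0, 0, 0.01, 0, 0, 0],
    [0, 0, 0.015, 0, 0, 0],
    [0, 0, 0.02, 0, 0, 0],
    [0, 0, 0.02, 0, 0, 0]
  ]
}}

```text
t: 16.8
tcp_pos: [0.5253, 0.0671, 0.0693]
tcp_rot: [-0.105, 0.994, 0.0, -0.0]
ft_force: [-0.7, 0.4, -2.9]
opening: 0.0333
```

Emit:
{"method": "carry_out", "body": {
  "series": [
    [0, 0, 0.002, 0, 0, 0],
    [0, 0, 0.004, 0, 0, 0]
  ]
}}

```text
t: 17.0
tcp_pos: [0.5257, 0.0671, 0.0678]
tcp_rot: [-0.105, 0.994, -0.0, 0.0]
ft_force: [-0.1, 0.4, -2.9]
opening: 0.0335
```

Emit:
{"method": "carry_out", "body": {
  "series": [
    [0, 0, 0.001, 0, 0, 0],
    [0, 0, 0.002, 0, 0, 0]
  ]
}}

```text
t: 17.2
tcp_pos: [0.5256, 0.0671, 0.067]
tcp_rot: [-0.105, 0.994, -0.0, 0.0]
ft_force: [-2.1, -1.1, 4.4]
opening: 0.0332
```

The force turned to +4.4 N upward at TCP z = 0.067, where I expected the floor. I'll release and back straight up.

Emit:
{"method": "carry_out", "body": {
  "series": [
    [0, 0, 0, 0, 0, 0],
    [0, 0, 0, 0, 0, 0],
    [0, 0, 0, 0, 0, 0],
    [0, 0, 0, 0, 0, 0],
    [0, 0, 0, 0, 0, 0],
    [0, 0, 0, 0, 0, 0]
  ],
  "fingers": 0.8
}}

```text
t: 17.8
tcp_pos: [0.5256, 0.0671, 0.0668]
tcp_rot: [-0.105, 0.994, -0.0, 0.0]
ft_force: [-0.4, -0.0, -1.1]
opening: 0.0681
```

Emit:
{"method": "carry_out", "body": {
  "series": [
    [0, 0, -0.02, 0, 0, 0],
    [0, 0, -0.06, 0, 0, 0],
    [0, 0, -0.12, 0, 0, 0],
    [0, 0, -0.18, 0, 0, 0],
    [0.03, 0, -0.24, 0, 0, 0],
    [0.1, 0, -0.3, 0, 0, 0],
    [0.16, 0, -0.34, 0, 0, 0],
    [0.16, 0, -0.34, 0, 0, 0]
  ]
}}

```text
t: 18.6
tcp_pos: [0.4457, 0.0502, 0.2401]
tcp_rot: [-0.105, 0.995, -0.0, 0.002]
ft_force: [0.2, 0.1, 0.2]
opening: 0.0685
```

```bash
python3 -c "
from h import *
st();s=manip.sense();print(s['tcp_pos'])
snap('wrist','w17');snap('side','sd17',(220,90,360,240));snap('scene','sc17',(180,110,390,310),3)"
```

```text
t 18.60 rel hinge x -0.2047 y -0.0040 z 0.1301 F cx 0.22 cy 0.08 z 0.18 op 0.0685 yaw 0.08
[0.44569344 0.05016616 0.2400659 ]
```

View pics/w17.png

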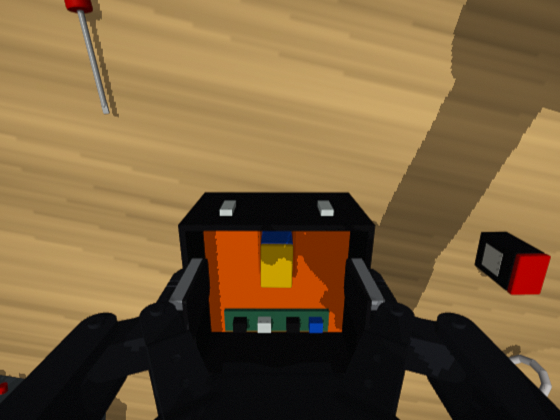

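View pics/sd17.png

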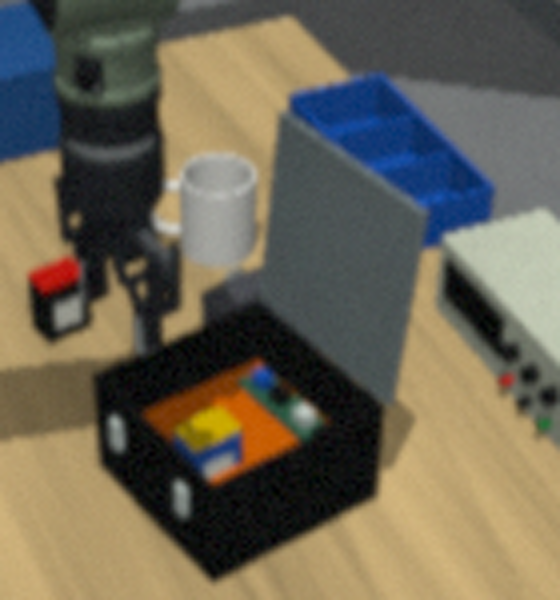

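View pics/sc17.png

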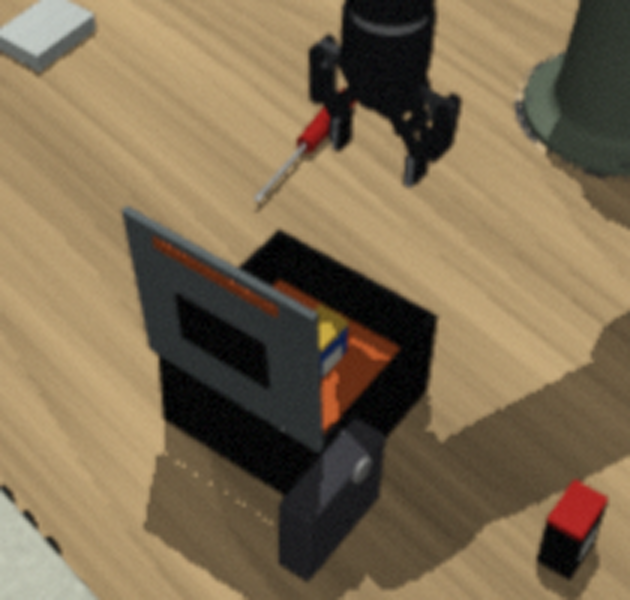

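The wrist view shows the cap at (261–292, 245–287), square in the bay. The lid is open in both outside views. I'll check the cap's height by its apparent size and by two views.

```bash
python3 -c "
from h import *
np.set_printoptions(precision=4,suppress=True)
im=manip.camera('wrist')[:,:,::-1].copy();h=cv2.cvtColor(im,cv2.COLOR_BGR2HSV)
m=cv2.inRange(h,(20,140,60),(34,255,255));k,l,stt,ce=cv2.connectedComponentsWithStats(m)
info=manip.camera_info('wrist')
for j in range(1,k):
  if stt[j,4]>200:
    x,y,w,hh,_=stt[j];print(stt[j])
    for z in(.084,.116):
      P=[onz('wrist',b,z,info)[:2] for b in((x-.5,y-.5),(x+w-.5,y-.5),(x+w-.5,y+hh-.5),(x-.5,y+hh-.5))]
      c=np.mean(P,0);print(z,'centre',c,np.linalg.norm(P[0]-P[1]),np.linalg.norm(P[1]-P[2]))
    cw=(x+w/2-.5,y+hh/2-.5)
S=manip.camera('side')[:,:,::-1].copy();h=cv2.cvtColor(S,cv2.COLOR_BGR2HSV)
m=cv2.inRange(h,(22,140,60),(34,255,255));k,l,stt,ce=cv2.connectedComponentsWithStats(m)
for j in range(1,k):
  if stt[j,4]>40: print('side',stt[j],ce[j],onz('side',ce[j],.084))
  if 255<ce[j][0]<290 and stt[j,4]>40:
    o1,d1=ray('wrist',cw,info);o2,d2=ray('side',ce[j]);s=np.linalg.lstsq(np.stack([d1,-d2],1),o2-o1,rcond=None)[0];print('tri',o1+s[0]*d1,o2+s[1]*d2)
"
```

```text
[ 261  243   32   44 1381]
0.084 centre [0.5225 0.0669] 0.032221939445782416 0.051185100361286276
0.116 centre [0.5049 0.0631] 0.02854410717560246 0.045342801073935894
side [178 140  35  16 422] [194.0735 148.6185] [0.3527 0.4498 0.084 ]
side [264 192  16  10  99] [271.5354 196.4545] [0.5236 0.0664 0.084 ]
tri [0.5226 0.067  0.0826] [0.5239 0.0671 0.0833]
```

```bash
python3 -c "
from h import *
print(manip.sense()['t']);print(manip.sign_off())"
```

```text
18.85
the job is handed in; nothing more can be done
None
```

I pushed the lid open until its stay took over, then set the battery pack home in the bay. The job is handed in at 18.9 s of the 72 s allowed.

- **Lid:** I pushed its underside near the edge with closed fingers. Resistance was about 1–2 N, rose to about 6 N as the lid rode onto the stay, then died to 0. The camera showed the lid jump ahead of the finger, and I backed off at once. Later views show it standing open on its own.
- **Pack:** I gripped it by its 34 mm sides and lined it up over the bay with the wrist camera. Lowering met no resistance until a light touch of about 4–7 N at the expected floor height; then I released it and lifted straight up.
- **Last checks:** Two cameras put the top of the cap at 0.083 m, against 0.084 m for fully home. The cap looks square to the bay, and the gripper is clear and reads about zero force. I moved nothing else, and the relay and screwdriver look undisturbed in the last pictures. I did not re-measure any bystander.
- **Disagreement:** Wrist-camera readings of the bay differed by about 3 mm along the case's length between far and near views. I used the near view, measured against the pack itself, and the fit went in without touching the sides.

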